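# Gauge the stack in a slide dispenser

### The job

Check how full the microscope-slide dispenser is: press its plunger head all the way down to the stop to settle the stack and let it spring back up, then take the gauge rod from its rest by the disc grip and lower it upright, tip first, into the guide tube until the collar stops on the tube's mouth. Draw it straight out again and finish still holding it in the gripper, level (the rod horizontal) and still, at least 20 cm above the desk and clear of everything, so that the tip can be read; do not put it down, do not push its feeler in any further, and leave the other things on the desk where they are.

Things in the scene. Friction and masses are not known exactly. Their poses are not given: they have to be found in the camera images.
- dispenser: Fixed grey slide dispenser, a box 90 (its x) x 156 (its y) x 60 mm high, upright, turned about the vertical. Origin: centre of its underside, on the desk mat (4.7 mm above the desk). Its front with dark slot and window faces its own -x. On top, at its own x = 0, stand an upright aluminium guide tube (y = +42 mm) and a spring plunger (y = -42 mm).
- tube_mouth (a point): Centre of the open upper end of the guide tube, 100 mm above the dispenser's underside; the tube points straight up (point axes are the dispenser's). Tube: outer diameter 24 mm, bore 14 mm, plain mouth; 78 to 85 mm below the mouth lies the hidden stack, which pushes the gauge's feeler in.
- plunger_top (a point): Centre of the top face of the black plunger head (diameter 36 mm, 12 mm thick), 96 mm above the dispenser's underside when up. It moves straight down 14 mm to a hard stop.
- plunger (a joint): Plunger travel in m: 0 up, 0.014 down at the stop. The spring takes about 2 N to start and 6 N at the stop, and pushes it back up when let go.
- rest: Fixed aluminium bridge-shaped rest: top plate 50 x 50 x 6 mm with a 14 mm hole, its top 105 mm above the desk, on two side plates (58 mm over its y); base 76 x 76 x 6 mm. Origin: centre of its underside, on the desk. The gauge hangs upright in the hole, collar on the top plate. A tall row of books stands at the back (where x + y is over about 1.0 m): keep the gripper and wrist on the other side.
- gauge: Loose steel gauge rod, 65 to 105 g. Origin: on its axis at the collar's underside; +z runs along the rod from tip to grip (up at the start). Collar diameter 26 mm, z = 0 to 6 mm. Below: 10 mm round rod to z = -70 mm (last 6 mm tapered), then the feeler, a 6 mm pin, to z = -90 mm. Above: 10 mm neck and black disc grip (see grip_disc). At the start it hangs in the rest.
- grip_disc (a point): Centre of the flat disc grip, 50 mm above the collar's underside; axes as the gauge's. Disc: diameter 36 mm, 14 mm thick, flat faces looking along the gauge's +-y. It can be pinched across y with the fingers at any slant in the gauge's xz plane; a hold with the fingers slanting about 45 degrees to the rod serves for both the upright and the level rod.
- feeler_tip (a point): The free end of the feeler pin, on the rod's axis: 90 mm from the collar's underside when fully out.
- feeler (a joint): How far the feeler is pushed into the rod, in m: 0 fully out (start), 0.018 fully in. It slides with about 1.2 N of friction and stays where it was pushed: that is the reading. When the collar is on the tube's mouth it has been pushed in 5 to 12 mm.
- pack_a: Bystander: white slide pack, 31 x 81 x 18 mm, origin centre of underside.
- loupe: Bystander: hand loupe with black handle, 40 x 87 x 12 mm, origin centre of underside.
- dish: Bystander: clear petri dish, diameter 96 mm, 15 mm high, origin centre of underside.
- counter: Bystander: tally counter, 54 x 46 x 33 mm, origin centre of underside.
- pen_1: Bystander: pen, 145 mm long, lying on the desk.
There are look-alikes about, which are no part of the job. What is shaped like the rest but red is not meant.

How it is judged (in metres and radians):
On the way, in this order (a step that is already met when the one before it is completed fails the run):
1. the plunger head is pressed down to its stop (within 1.5 mm) (value of joint plunger above 0.0125 m), for 0.1 s.
2. with the plunger up again, the gauge is in the guide tube, upright within 7 degrees, its collar on the mouth (within 2.5 mm) (value of joint plunger below 0.003 m and z of gauge in the frame of tube_mouth between -0.004 and 0.0025 m and horizontal distance between gauge and tube_mouth below 0.004 m and angle between the z axis of gauge and the z axis of dispenser, either way round below 0.12 rad), for 0.2 s.
3. the gauge is drawn out of the tube, its tip above the mouth (z of feeler_tip in the frame of tube_mouth above 0.01 m), for 0.1 s.
At the end, for the whole second after the job is handed in: The gripper's fingers hold the gauge (more than 1 N), the rod level within 11 degrees and still, collar and tip at least 17 cm above the desk, touching neither dispenser nor rest; the feeler still shows its reading (pushed in 3 to 14.5 mm) and the plunger is up (angle between gauge's own z axis and vertical between 1.3708 and 1.7708 rad and height (world z) of each of gauge, feeler_tip above 0.17 m and contact force between the fingers and gauge above 1 N and contact force between gauge and dispenser below 0.1 N and contact force between gauge and rest below 0.1 N and linear speed of gauge below 0.03 m/s and angular speed of gauge below 0.2 rad/s and value of joint feeler between 0.003 and 0.0145 m and value of joint plunger below 0.003 m); the arm keeps its last pose, push and grip.
It fails at once if a bystander is moved by more than 3 cm (distance of any of pack_a, loupe, dish, counter, pen_1 from where it was at the start of the episode above 0.03 m).
It also fails if it takes over 64 s, if anything falls off the work surface, if the arm or the gripper's body presses on something with over 40 N, if the wrist force passes 120 N, or if a joint passes its speed limit or range.

### The arm

A 6-joint arm with a two-finger parallel gripper is mounted at the origin on a cart in front of the work surface, level with it; the furniture and walls round the work are solid. World frame = base frame: x ahead of the robot, y to its left, z up, the work surface at z = 0. Lengths are in mm, angles in degrees, forces in N, time in s.
With the tool pointing down it reaches from about 350 to 850 mm from the base axis. Payload 8.1 kg.
Tool frame: the origin (TCP) lies between the finger pads; the fingertips stand 11 mm ahead of it and the grasp point (between the pads) lies 8 mm behind it; z points along the fingers, y is the line along which they close (so a half turn about z gives the same grasp; the last joint's range is limited). The gripper opens to 85 mm and grips with 20 to 120 N. Pads are 22 mm wide; open, the fingers measure 114 mm over their backs; the gripper's body (76 mm by 85 mm) begins 54 mm behind the grasp point. The pads swing forward as they close: fully open they stand 13 mm farther back than shut.
Start: joints at [-75.711, 7.471, 85.268, -0, 87.261, -4.893], TCP at [197.168, -566.683, 242.292] pointing down, gripper open.
Joint ranges: [-169.43, 169.43], [-51.17, 129.36], [1.28, 143.12], [-76.62, 256.62], [0, 156.53], [-152.29, 152.29]. Speed limits (degrees/s): [136.94, 136.94, 159.86, 180, 180, 180].

### API

Orientations are given as [roll, pitch, yaw] about the fixed x, y, z axes, in that order (R = Rz(yaw) Ry(pitch) Rx(roll)).
In Python, from bench import r, snapshot, get_calibration gives the robot as it stands.
- The arm moves only by the tool step_arm, never from a script. Its argument "rows" is a list of rows, each a list of 2 entries, a list of its own where there are three numbers: the shift along the tool's x, y, z in mm, then the turn about the tool's z in degrees. In form: [[[tx, ty, tz], yaw], ...]. A call has 1 to 12 rows; each row is the pose to reach, as a shift and turn from the pose commanded when the call began, along the tool's axes at that moment; what a row does not reach only later rows make up. A row lasts 1/10 s, in which the tool goes at most 50 mm and 8.59 degrees, less where a joint would pass 70% of its speed; a pose out of reach is approached as far as the arm can. A call with a gripper value outside its range is refused whole. "fingers" is the opening, from 0 (shut) to 1 (fully open), set as the call begins (left out, the last holds). The fingers move at their own pace and stop on an object; "squeeze" is the grip in N (left out, the last holds). Time passes only in rows, so rows that repeat a pose let the fingers close. It gives the time, the measured TCP pose, the force, the opening and the grip force at its end, in the units of the state.
- r.sense(): the state, without advancing time (a new reading comes with each control period).
- snapshot(name): name is "scene" or "top" or "wrist"; returns the picture (420x560x3 uint8, blue, green, red); there is no depth.
- get_calibration(name): a dict with "fovy" (degrees; the focal length in pixels is half the picture's height over the tangent of half this angle, whatever the lens; pixels are square), "cx", "cy" (the principal point, pixels), "eye" and "orientation" of the camera in the world. Camera axes: x right, y up, looking along -z (the intrinsics and any distortion apply to the point x, -y, -z); pixel columns grow to the right and rows downward; lengths in mm; the calibration is good to about 2 mm. A picture is of the moment at which its call begins: read the wrist's pose just before it. get_calibration takes no time and is no camera call; for the wrist camera it gives the pose at the moment of the call.
- r.hand_in(): hands the job in; it is judged then, once.
The state is a dict: "time": time; "joint_pos": joint angles; "qd": joint speeds; "joint_efforts": joint torques, N m; "tool_pos": TCP position; "tcp_rot": TCP orientation; "ft_force": force on the tool from outside, world axes, zero at the start; "wrist_torque": the same for the moment, N m; "finger_gap": finger opening in mm; "grip_force": force on a finger pad.
Only numpy, scipy, OpenCV 4.12 (cv2) and the standard library are available. Lean on these libraries where they do the work, as an engineer would, in place of code of your own. Each camera call takes 0.05 s, during which the arm holds its last target. There are 200 camera calls.

## Working session

There is one attempt and no reset: what is moved stays moved. The work goes in short steps, Python scripts to look and compute and a tool call to move; the robot and the scene stay as the last step left them, time stands still between calls to the robot, and variables do not carry over. Pictures are saved under pics/ and viewed, at most 10 in all, crops included, and the job is handed in when it is done.

Besides the shell and the picture viewer there is one more tool, called after "Emit:" as name(argument=value, ...), one argument or row to a line, values as JSON. step_arm: Moves the arm, as the interface text tells. Its arguments: {"type":"object","properties":{"rows":{"type":"array"},"fingers":{"type":"number"},"squeeze":{"type":"number"}},"required":["rows"]}

```bash
ls; mkdir -p pics; python3 - <<'E'
from bench import r, snapshot, get_calibration
import cv2,json
for n in ["scene","top","wrist"]:
    c=get_calibration(n); print(n,c)
    cv2.imwrite(f"pics/{n}0.png",snapshot(n))
print(r.sense())
E
```

```text
pics
scene {'fovy': 42.17870975643015, 'cx': 278.5062295797828, 'cy': 207.6188957253722, 'eye': array([ 24.76041882, 967.24689234, 774.15050424]), 'orientation': array([  56.55841041,   -0.66938649, -150.19950463])}
top {'fovy': 47.000512748234385, 'cx': 278.51392666635246, 'cy': 212.0866953637523, 'eye': array([ 300.87835818,  135.86531869, 1285.241459  ]), 'orientation': array([ 10.55668229,  -2.21750557, -88.43767574])}
wrist {'fovy': 58.345415726041054, 'cx': 273.7874758548939, 'cy': 209.56663412285565, 'eye': array([ 265.55200489, -541.21139197,  373.01297446]), 'orientation': array([-16.5190912 ,   0.09653063, -70.85449312])}
{'time': 0.15, 'joint_pos': array([-7.57112454e+01,  7.50697026e+00,  8.53156827e+01,  1.73382985e-04,
        8.72614565e+01, -4.89504098e+00]), 'qd': array([ 0.06420298, -0.02987413, -0.18704208, -0.06785721, -0.05779195,
        0.02984584]), 'joint_efforts': array([ 1.32427696e-03, -5.70063400e+01, -5.01157522e+01, -1.50961528e-04,
        9.62551567e-03, -3.20299682e-05]), 'tool_pos': array([ 197.06008862, -566.27962605,  241.45955586]), 'tcp_rot': array([-1.79916212e+02, -7.34965679e-03,  1.91837818e+01]), 'ft_force': array([-0.82129828, -0.1705033 , -0.31277349]), 'wrist_torque': array([-0.00758958,  0.02571327,  0.05159357]), 'grip_force': 0.0, 'finger_gap': 85.59787706939824}
```

View pics/top0.png

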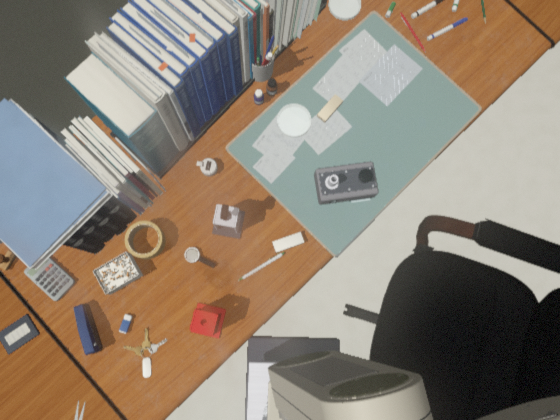

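View pics/scene0.png

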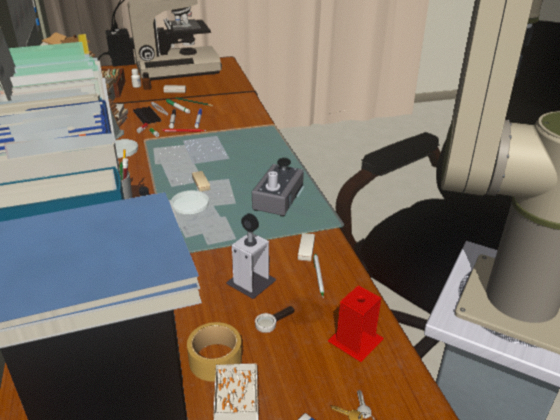

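The top view shows the dispenser around (347,182), with the tube at (332,182), the plunger at (366,176) and the gauge in its rest at (227,215). The scene view shows the disc at (250,222), the tube mouth at (272,176) and the plunger at (284,162). I'll enlarge these and triangulate.

```bash
cat > h.py <<'E'
import numpy as np, cv2
from scipy.spatial.transform import Rotation as Ro
from bench import r, snapshot, get_calibration
def ray(c,u,v,H=420):
    f=H/2/np.tan(np.radians(c['fovy']/2))
    d=Ro.from_euler('xyz',c['orientation'],degrees=True).apply([(u-c['cx'])/f,-(v-c['cy'])/f,-1.])
    return np.array(c['eye']),d/np.linalg.norm(d)
def plane(c,u,v,z):
    e,d=ray(c,u,v); return e+d*(z-e[2])/d[2]
def proj(c,p,H=420):
    f=H/2/np.tan(np.radians(c['fovy']/2))
    q=Ro.from_euler('xyz',c['orientation'],degrees=True).inv().apply(np.array(p)-c['eye'])
    return np.array([c['cx']+f*q[0]/-q[2], c['cy']-f*q[1]/-q[2]])
def tri(c1,p1,c2,p2):
    e1,d1=ray(c1,*p1); e2,d2=ray(c2,*p2)
    t=np.linalg.lstsq(np.c_[d1,-d2],e2-e1,rcond=None)[0]
    a=e1+d1*t[0]; b=e2+d2*t[1]; return (a+b)/2,np.linalg.norm(a-b)
E
python3 - <<'E'
from h import *
s=cv2.imread('pics/scene0.png');t=cv2.imread('pics/top0.png')
def crop(im,x,y,w,h,k): return cv2.resize(im[y:y+h,x:x+w],None,fx=k,fy=k,interpolation=cv2.INTER_CUBIC)
A=crop(t,305,145,80,60,5);B=crop(t,195,190,80,60,5);C=crop(s,240,150,80,60,5);D=crop(s,215,205,80,60,5)
cv2.imwrite('pics/c1.png',np.vstack([np.hstack([A,B]),np.hstack([C,D])]))
ct,cs=get_calibration('top'),get_calibration('scene')
print('tube',tri(ct,(332,181),cs,(272,176)),'plg',tri(ct,(366,175),cs,(284,162)),'disc',tri(ct,(226,211),cs,(250,222)))
E
```

```text
tube (array([608.78268907, -37.4443426 ,  99.72208335]), np.float64(1.366487882128149)) plg (array([ 627.68424057, -127.07813196,   92.1188406 ]), np.float64(3.2976173764061256)) disc (array([510.09609704, 222.09623837, 153.29418564]), np.float64(2.872992583800682))
```

View pics/c1.png

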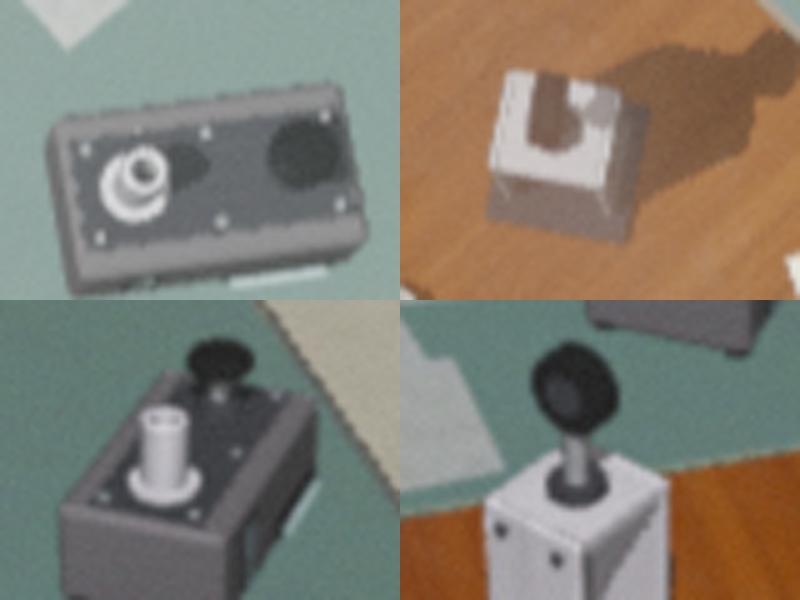

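The crops put the tube mouth at top (334,179) and scene (273,173), and the plunger head at top (366,175.6) and scene (284,161.5). The disc is at scene (330,78)/5+(215,205). Next I'll refine these and check the height of the chair on the way.

```bash
python3 - <<'E'
from h import *
ct,cs=get_calibration('top'),get_calibration('scene')
T,e=tri(ct,(334,179),cs,(273,173));P,e2=tri(ct,(366,175.6),cs,(284,161.7))
print(T,e,P,e2,np.linalg.norm((T-P)[:2]),np.degrees(np.arctan2(*(T-P)[[1,0]])))
print('T plane',plane(ct,334,179,104.7),plane(cs,273,173,104.7)); print('P',plane(ct,366,175.6,100.7),plane(cs,284,161.7,100.7))
print('disc',tri(ct,(225.5,211),cs,(249.5,222)), plane(cs,249.5,222,155))
print('plate corners z105',[plane(ct,195+x/5,190+y/5,105).round(0) for x,y in[(108,72),(220,88),(205,188),(92,172)]])
print('collar scene',plane(cs,215+178/5,205+180/5,111))
print('chair arm',tri(ct,(478,232),cs,(365,160)),tri(ct,(420,225),cs,(345,195)))
for p in [(197,-567,242),(410,-350,300)]: print(proj(ct,p),proj(cs,p))
E
```

```text
[610.90931138 -42.32267965 105.64189546] 2.3209192118300086 [ 626.48865177 -126.49443844   93.42982053] 1.7053915535339514 85.60140667421693 100.4861971646459
T plane [612.25353026 -42.02703037 104.7       ] [610.51282452 -43.9052106  104.7       ]
P [ 625.30560913 -124.58769711  100.7       ] [ 619.18027301 -114.93046078  100.7       ]
disc (array([510.17346267, 223.33842809, 153.94381744]), np.float64(2.357362654111555)) [508.11969334 224.39721563 155.        ]
plate corners z105 [array([536., 250., 105.]), array([530., 195., 105.]), array([480., 200., 105.]), array([486., 256., 105.])]
collar scene [504.7193377  227.06958173 111.        ]
chair arm (array([ 516.97558632, -464.93927664,  -29.10202188]), np.float64(14.887858365155944)) (array([ 529.52220847, -323.36855981,  -83.18205424]), np.float64(8.35290234429688))
[587.79038618 360.82367889] [501.81760349  85.84807648]
[495.06631971 255.19830379] [402.99552991  74.47203991]
```

Emit:
step_arm(
  rows=[
    [[250, -126, -20], 0],
    [[250, -126, -20], 0],
    [[250, -126, -20], 0],
    [[250, -126, -20], 0],
    [[250, -126, -20], 0],
    [[250, -126, -20], 0],
    [[500, -252, 20], 0],
    [[500, -252, 20], 0],
    [[500, -252, 20], 0],
    [[500, -252, 20], 0],
    [[500, -252, 20], 0],
    [[500, -252, 20], 0],
  ],
  fingers=0,
)

```text
time: 1.35
tool_pos: [588.0, -161.3, 221.2]
tcp_rot: [-179.9, 0.0, 19.3]
ft_force: [0.1, -0.7, 0.1]
finger_gap: -0.4
grip_force: 0.0
```

Emit:
step_arm(
  rows=[
    [[47, -22, 65], 0],
    [[47, -22, 65], 0],
    [[47, -22, 65], 0],
    [[47, -22, 65], 0],
  ],
)

```text
time: 1.75
tool_pos: [623.1, -127.8, 156.2]
tcp_rot: [-179.9, 0.1, 19.2]
ft_force: [-0.5, -0.4, 0.1]
finger_gap: -0.2
grip_force: 0.0
```

```bash
python3 - <<'E'
from h import *
cw=get_calibration('wrist');w=snapshot('wrist');s=snapshot('scene');t=snapshot('top')
import pickle;pickle.dump(cw,open('cw1.p','wb'))
q=r.sense();print(q['tool_pos'],q['tcp_rot'],q['ft_force'])
cv2.imwrite('pics/w1.png',w);cv2.imwrite('pics/s1.png',s);cv2.imwrite('pics/t1.png',t)
def crop(im,x,y,w,h,k): return cv2.resize(im[y:y+h,x:x+w],None,fx=k,fy=k,interpolation=cv2.INTER_CUBIC)
cv2.imwrite('pics/c2.png',np.hstack([cv2.resize(w,(400,300)),crop(s,240,130,80,60,5)]))
T=[611,-42.5,104.7];P=[625.5,-125,100.7];print(proj(cw,T),proj(cw,P))
E
```

```text
[ 624.31408911 -129.36780972  159.34936718] [ 1.79894637e+02 -1.25632637e-01  1.91242649e+01] [-0.14611574 -0.99004501  0.19125626]
[110.74960229 212.88804893] [273.09522291 234.97745805]
```

View pics/c2.png

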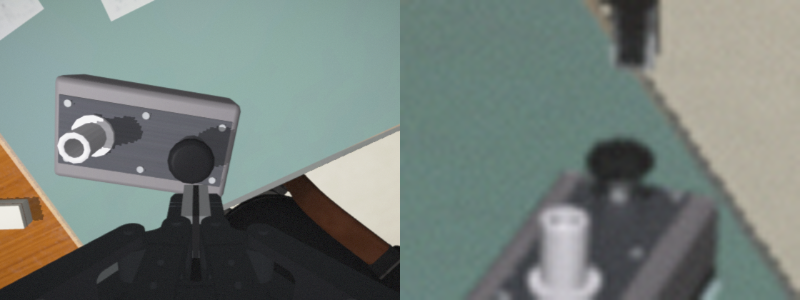

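The wrist view shows the plunger head at about (266,224) and the tube mouth at about (104,206) in full-size pixels. The fingertips are close to the head.

```bash
python3 - <<'E'
from h import *
import pickle;cw=pickle.load(open('cw1.p','rb'));w=cv2.imread('pics/w1.png')
g=cv2.cvtColor(w,cv2.COLOR_BGR2GRAY)
m=(g<48).astype(np.uint8);m[262:]=0;m[:180]=0;m[:,:225]=0;m[:,305:]=0
m=cv2.morphologyEx(m,cv2.MORPH_OPEN,np.ones((7,7)))
n,l,st,ce=cv2.connectedComponentsWithStats(m);print(st,ce)
b=(g>200).astype(np.uint8);b[:,:70]=0;b[:,160:]=0;b[:140]=0;b[260:]=0
cs_,_=cv2.findContours(b,cv2.RETR_EXTERNAL,cv2.CHAIN_APPROX_NONE)
for c in cs_:
    if len(c)>20: print('tube',cv2.minEnclosingCircle(c),cv2.fitEllipse(c))
cv2.imwrite('pics/c3.png',np.hstack([cv2.resize(w[150:270,60:200],None,fx=3,fy=3),cv2.resize(w[150:270,205:325],None,fx=3,fy=3)]))
print(plane(cw,104,206,104.7),plane(cw,266,224,100.7))
E
```

```text
[[     0      0    560    420 233340]
 [   250    194     50     62   1860]] [[279.52388789 209.36114254]
 [276.50322581 226.91989247]]
tube ((141.0, 213.0), 13.000100135803223) ((141.45106506347656, 212.3876495361328), (8.437719345092773, 23.635255813598633), 65.8658218383789)
tube ((102.5, 207.0), 23.436182022094727) ((102.76163482666016, 206.59494018554688), (39.96727752685547, 45.68792724609375), 125.00411224365234)
tube ((122.0, 174.0), 22.803607940673828) ((120.57884979248047, 169.1484832763672), (13.378030776977539, 46.561744689941406), 74.8036880493164)
tube ((94.19230651855469, 144.1923065185547), 4.731027126312256) ((94.14275360107422, 144.0719757080078), (7.5959696769714355, 9.123222351074219), 138.6392059326172)
[613.47170883 -38.4967948  104.7       ] [ 630.07125756 -119.46732631  100.7       ]
```

View pics/c3.png

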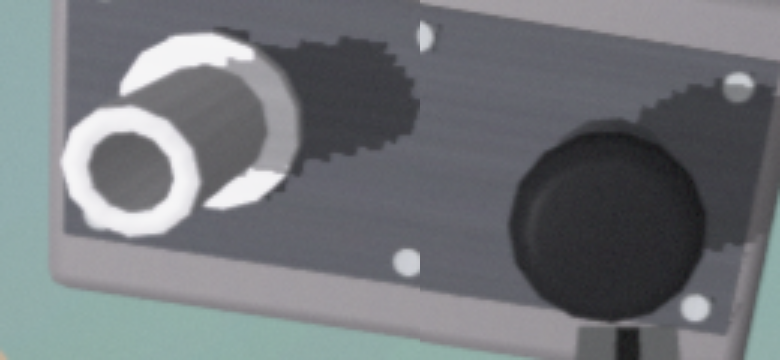

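Emit:
step_arm(
  rows=[
    [[5, -6, 20], 0],
    [[5, -6, 40], 0],
    [[5, -6, 44], 0],
    [[5, -6, 47], 0],
    [[5, -6, 50], 0],
    [[5, -6, 53], 0],
    [[5, -6, 53], 0],
  ],
)

```text
time: 2.6
tool_pos: [627.2, -121.5, 105.3]
tcp_rot: [179.9, -0.1, 19.2]
ft_force: [-1.0, -1.4, 4.5]
finger_gap: 0.0
grip_force: 1.6
```

Emit:
step_arm(
  rows=[
    [[0, 0, 3], 0],
    [[0, 0, 6], 0],
    [[0, 0, 8], 0],
    [[0, 0, 8], 0],
    [[0, 0, 8], 0],
  ],
)

```text
time: 3.1
tool_pos: [627.4, -121.4, 97.5]
tcp_rot: [179.9, -0.1, 19.2]
ft_force: [-0.5, -3.3, 8.9]
finger_gap: 0.1
grip_force: 4.4
```

Emit:
step_arm(
  rows=[
    [[0, 0, 1], 0],
    [[0, 0, 1.5], 0],
    [[0, 0, 1.5], 0],
    [[0, 0, 1.5], 0],
  ],
)

```text
time: 3.5
tool_pos: [627.5, -121.5, 97.3]
tcp_rot: [179.9, -0.1, 19.2]
ft_force: [-5.9, -1.9, 17.2]
finger_gap: -0.1
grip_force: 8.8
```

Emit:
step_arm(
  rows=[
    [[0, 0, -50], 0],
    [[0, 0, -100], 0],
    [[0, -20, -150], 0],
    [[2, -60, -165], 0],
    [[2, -110, -165], 0],
    [[2, -160, -165], 0],
    [[2, -210, -165], 0],
    [[2, -260, -165], 0],
    [[2, -310, -165], 0],
    [[2, -350, -165], 0],
    [[2, -364, -165], 0],
    [[2, -364, -165], 0],
  ],
  fingers=1,
)

```text
time: 4.7
tool_pos: [507.6, 225.6, 259.0]
tcp_rot: [-180.0, 0.1, 19.4]
ft_force: [-0.6, -1.3, 0.2]
finger_gap: 85.4
grip_force: 0.0
```

Emit:
step_arm(
  rows=[
    [[0, 0, 0], 0],
    [[0, 0, 0], 0],
    [[0, 0, 0], 0],
  ],
)

```text
time: 5.0
tool_pos: [509.3, 222.3, 259.6]
tcp_rot: [180.0, 0.0, 19.1]
ft_force: [0.4, -0.4, -0.7]
finger_gap: 85.6
grip_force: 0.0
```

```bash
python3 - <<'E'
from h import *
import pickle
cw=get_calibration('wrist');q=r.sense();w=snapshot('wrist');t=snapshot('top')
pickle.dump(cw,open('cw2.p','wb'))
print(q['tool_pos'],q['tcp_rot'])
cv2.imwrite('pics/w2.png',w);cv2.imwrite('pics/t2.png',t)
a=cv2.resize(t[145:205,305:385],(400,300),interpolation=cv2.INTER_CUBIC)
cv2.imwrite('pics/c4.png',cv2.resize(w,(800,600)))
print(proj(cw,[510,223.5,173]),proj(cw,[508,225,111]))
P0=cv2.imread('pics/top0.png');print('plunger diff',cv2.absdiff(P0,t)[160:200,310:390].mean())
E
```

```text
[509.34553688 222.3238794  259.62955755] [1.79990278e+02 1.25154275e-02 1.90761827e+01]
[274.52547205 220.73265777] [271.67037314 197.235063  ]
plunger diff 13.363125
```

View pics/c4.png

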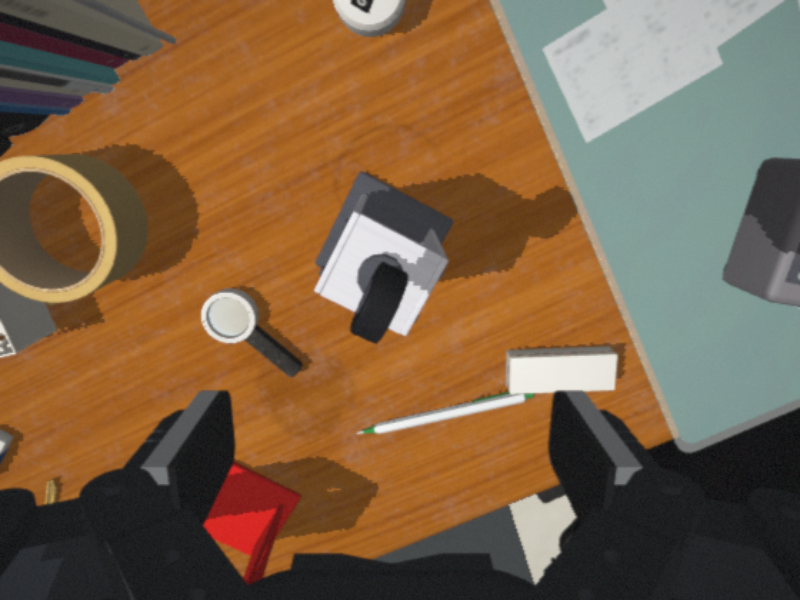

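The wrist view shows the gauge's black disc edge-on as a strip from (395,266) to (367,335) in the 800-pixel view, with the collar at (380,275). The dispenser, loupe, pen and pack are visible around it.

```bash
python3 - <<'E'
from h import *
import pickle;cw=pickle.load(open('cw2.p','rb'));w=cv2.imread('pics/w2.png')
g=cv2.cvtColor(w,cv2.COLOR_BGR2GRAY)
m=(g<45).astype(np.uint8);m[:175]=0;m[250:]=0;m[:,:235]=0;m[:,300:]=0
m=cv2.morphologyEx(m,cv2.MORPH_OPEN,np.ones((3,3)))
n,l,st,ce=cv2.connectedComponentsWithStats(m);k=1+st[1:,4].argmax();print(st[k],ce[k])
ys,xs=np.nonzero(l==k)
c=max(cv2.findContours((l==k).astype(np.uint8),0,1)[0],key=cv2.contourArea)
rc=cv2.minAreaRect(c);print(rc);B=cv2.boxPoints(rc);print(B)
B=B[np.argsort(B[:,1])];e1=B[:2].mean(0);e2=B[2:].mean(0)
for z in(155,160):
    a,b=plane(cw,*e1,z),plane(cw,*e2,z);print(z,a,b,np.linalg.norm(a-b),np.degrees(np.arctan2(*(a-b)[[1,0]])))
wd=[plane(cw,*p,160) for p in B];print(np.linalg.norm(wd[0]-wd[1]))
# plate edges
m2=cv2.inRange(cv2.cvtColor(w,cv2.COLOR_BGR2HSV),(0,0,140),(180,50,255));m2[:140]=0;m2[240:]=0;m2[:,:215]=0;m2[:,315:]=0
c=max(cv2.findContours(m2,0,1)[0],key=cv2.contourArea);rc=cv2.minAreaRect(c);print([plane(cw,*p,105).round(1) for p in cv2.boxPoints(rc)],plane(cw,*rc[0],105))
print(plane(cw,380*.7,273*.7,111))
E
```

```text
[ 246  184   39   55 1104] [266.14221014 211.26539855]
((265.538330078125, 211.41787719726562), (23.802410125732422, 53.94810485839844), 25.016895294189453)
[[243.34673 230.82846]
 [266.16058 181.94159]
 [287.72992 192.0073 ]
 [264.91608 240.89417]]
155 [526.52837568 227.5260029  155.        ] [489.88517075 230.94619129 155.        ] 36.80247486828091 -5.332400597861735
160 [527.61458179 227.94712659 160.        ] [491.74683724 231.29493538 160.        ] 36.02364394298372 -5.33240059786172
15.079908145266081
[array([488.1, 262.4, 105. ]), array([537.6, 254.9, 105. ]), array([530. , 198.3, 105. ]), array([478.9, 203.4, 105. ])] [509.24021825 230.0695007  105.        ]
[511.17591132 230.6826127  111.        ]
```

Emit:
step_arm(
  rows=[
    [[2, -5, 20], 8],
    [[2, -5, 35], 16],
    [[2, -5, 45], 24],
    [[2, -5, 45], 24.5],
    [[2, -5, 45], 24.5],
    [[2, -5, 45], 24.5],
    [[2, -5, 45], 24.5],
  ],
)

```text
time: 5.8
tool_pos: [509.6, 229.0, 215.8]
tcp_rot: [-180.0, -0.1, -5.2]
ft_force: [-0.3, 1.3, -0.4]
finger_gap: 85.7
grip_force: 0.0
```

```bash
python3 - <<'E'
from h import *
cw=get_calibration('wrist');q=r.sense();w=snapshot('wrist');cv2.imwrite('pics/w3.png',w)
print(q['tool_pos'],q['tcp_rot'])
u,v=proj(cw,[509,228,165]);print(u,v)
g=cv2.cvtColor(w,cv2.COLOR_BGR2GRAY)
m=(g<45).astype(np.uint8);M=np.zeros_like(m);M[int(v)-70:int(v)+70,int(u)-35:int(u)+35]=1;m*=M
n,l,st,ce=cv2.connectedComponentsWithStats(m);k=1+st[1:,4].argmax();print(st[k],ce[k])
c=max(cv2.findContours((l==k).astype(np.uint8),0,1)[0],key=cv2.contourArea)
rc=cv2.minAreaRect(c);B=cv2.boxPoints(rc);print(rc)
B=B[np.argsort(B[:,1])];e1=B[:2].mean(0);e2=B[2:].mean(0)
for z in(155,160):
    a,b=plane(cw,*e1,z),plane(cw,*e2,z);print(z,a,b,np.linalg.norm(a-b),np.degrees(np.arctan2(*(a-b)[[1,0]])))
R=Ro.from_euler('xyz',q['tcp_rot'],degrees=True);tp=q['tool_pos']
print('tcp px',proj(cw,tp),'in tool',R.inv().apply((a+b)/2-tp))
cv2.imwrite('pics/c5.png',cv2.resize(w,(640,480)))
E
```

```text
[509.57438401 229.02980667 215.80703823] [-1.79962504e+02 -8.07604197e-02 -5.21362547e+00]
278.69880384206203 244.14803358740176
[ 263  206   27   66 1500] [276.38  237.614]
((276.0, 238.5), (65.0, 26.0), 90.0)
155 [526.8364579  227.75458005 155.        ] [489.08381648 231.16105892 155.        ] 37.90601577954663 -5.155923797489823
160 [528.25775567 227.6491645  160.        ] [491.48525755 230.96720354 160.        ] 36.92189054099575 -5.155923797489838
tcp px [277.42892634 291.34305076] in tool [ 0.19193513 -0.26770265 55.80755135]
```

View pics/c5.png

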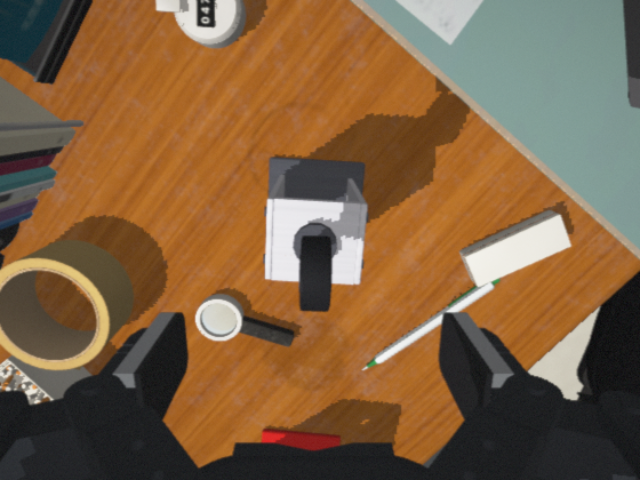

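The disc is upright and centred between the fingers at column 315 against 313, and the yaw matches. I'll descend and grip.

Emit:
step_arm(
  rows=[
    [[0, 0, 30], 0],
    [[0, 0, 55], 0],
    [[0, 0, 68], 0],
    [[0, 0, 68.5], 0],
    [[0, 0, 68.5], 0],
    [[0, 0, 68.5], 0],
  ],
)

```text
time: 6.45
tool_pos: [510.1, 229.3, 148.1]
tcp_rot: [-179.9, -0.1, -5.3]
ft_force: [-0.1, -0.2, 0.5]
finger_gap: 85.2
grip_force: 0.0
```

Emit:
step_arm(
  rows=[
    [[0, 0, 0], 0],
    [[0, 0, 0], 0],
    [[0, 0, 0], 0],
    [[0, 0, 0], 0],
    [[0, 0, 0], 0],
    [[0, 0, 0], 0],
    [[0, 0, 0], 0],
    [[0, 0, 0], 0],
    [[0, 0, 0], 0],
    [[0, 0, 0], 0],
  ],
  fingers=0,
  squeeze=40,
)

```text
time: 7.45
tool_pos: [509.1, 229.0, 146.4]
tcp_rot: [-180.0, -0.0, -5.3]
ft_force: [-0.7, 0.3, 2.1]
finger_gap: 13.8
grip_force: 42.1
```

Emit:
step_arm(
  rows=[
    [[0, 0, -10], 0],
    [[0, 0, -25], 0],
    [[0, 0, -50], 0],
    [[0, 0, -80], 0],
    [[0, 0, -110], 0],
    [[0, 0, -130], 0],
    [[0, 0, -130], 0],
  ],
)

```text
time: 8.15
tool_pos: [511.0, 229.6, 282.0]
tcp_rot: [-179.8, -0.4, -5.3]
ft_force: [0.6, 0.4, -1.1]
finger_gap: 13.3
grip_force: 41.9
```

Emit:
step_arm(
  rows=[
    [[12, 25, 0], 0],
    [[30, 60, 0], 0],
    [[50, 100, 0], 0],
    [[70, 140, 0], 0],
    [[90, 180, 0], 0],
    [[110, 220, 0], 0],
    [[120, 243, 0], 0],
    [[125, 253, 0], 0],
    [[127, 258, 0], 0],
    [[127, 258, 0], 0],
    [[127, 258, 0], 0],
    [[127, 258, 0], 0],
  ],
)

```text
time: 9.35
tool_pos: [611.4, -38.3, 276.4]
tcp_rot: [-180.0, -0.0, -5.2]
ft_force: [-0.1, -0.4, -0.3]
finger_gap: 13.2
grip_force: 41.9
```

```bash
cat > look.py <<'E'
from h import *
import sys,pickle
k=sys.argv[1]
q=r.sense();cw=get_calibration('wrist');w=snapshot('wrist');s=snapshot('scene');t=snapshot('top')
pickle.dump(cw,open(f'cw_{k}.p','wb'))
for n,i in zip('wst',(w,s,t)): cv2.imwrite(f'pics/{n}_{k}.png',i)
print(q['tool_pos'],q['tcp_rot'],q['grip_force'],q['finger_gap'])
def crop(im,x,y,w,h,k): return cv2.resize(im[y:y+h,x:x+w],None,fx=k,fy=k,interpolation=cv2.INTER_CUBIC)
cv2.imwrite(f'pics/c_{k}.png',np.vstack([np.hstack([cv2.resize(w,(400,300)),crop(w,180,130,160,120,2.5)]),np.hstack([crop(t,295,130,80,60,5),crop(s,240,120,80,60,5)])]))
E
python3 look.py a
```

```text
[611.41903183 -38.29730984 276.4392367 ] [-1.79984401e+02 -4.49236459e-03 -5.22442538e+00] 41.90212905406952 13.225259768381099
```

View pics/c_a.png

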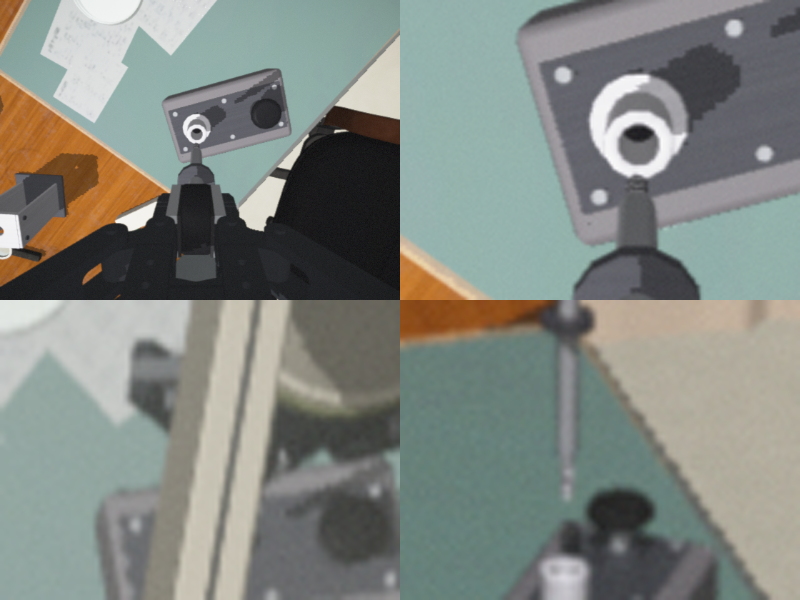

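The wrist view shows the tip at (275.2,202) and the mouth centre at (275.6,188.4). The scene view shows the rod upright, with the tip at (273.4,159.6) and the mouth at (273,172.6). The plunger is up.

```bash
cat > rel.py <<'E'
from h import *
import pickle
cw=pickle.load(open('cw_a.p','rb'));cs=get_calibration('scene')
a=plane(cw,275.2,202,145);b=plane(cw,275.6,188.4,104.7);print('wrist tip',a,'mouth',b,'delta',b-a)
a=plane(cs,273.4,159.6,145);b=plane(cs,273,172.8,104.7);print('scene',a,b,b-a)
print(tri(cw,(275.2,202),cs,(273.4,159.6)),tri(cw,(275.6,188.4),cs,(273,172.8)))
# rod direction in the scene: upright rod predicted pixels
print(proj(cs,[611,-40,145]),proj(cs,[611,-40,235]))
E
python3 rel.py
```

```text
wrist tip [611.45862067 -37.81360476 145.        ] mouth [612.00359435 -38.3125366  104.7       ] delta [  0.54497369  -0.49893185 -40.3       ]
scene [607.24243366 -39.73561993 145.        ] [611.01287922 -44.76150259 104.7       ] [  3.77044556  -5.02588267 -40.3       ]
(array([609.35603576, -39.07708104, 144.15375091]), np.float64(4.438390985112119)) (array([610.60862344, -39.65027303, 106.81441974]), np.float64(4.52026793745142))
[272.11501272 159.17335476] [272.31632958 125.07037102]
```

Emit:
step_arm(
  rows=[
    [[1, 0.5, 15], 0],
    [[1, 0.5, 30], 0],
    [[1, 0.5, 38], 0],
    [[1, 0.5, 44], 0],
    [[1, 0.5, 50], 0],
    [[1, 0.5, 56], 0],
    [[1, 0.5, 56], 0],
  ],
)

```text
time: 10.2
tool_pos: [612.1, -40.3, 219.3]
tcp_rot: [-180.0, 0.1, -5.3]
ft_force: [-1.2, -0.6, -1.3]
finger_gap: 13.3
grip_force: 41.9
```

```bash
python3 look.py b; python3 - <<'E'
from h import *
w=cv2.imread('pics/w_b.png');s=cv2.imread('pics/s_b.png')
a=cv2.resize(w[140:260,200:340],(700,600),interpolation=cv2.INTER_CUBIC)
cv2.imwrite('pics/v.png',np.hstack([a[:,:], cv2.resize(s[140:200,268:278],(100,600),interpolation=cv2.INTER_CUBIC)]))
E
```

```text
[612.14058387 -40.28183211 219.27069831] [-1.79995729e+02  7.56888063e-02 -5.32248221e+00] 41.91430628299713 13.298620127445503
```

View pics/v.png

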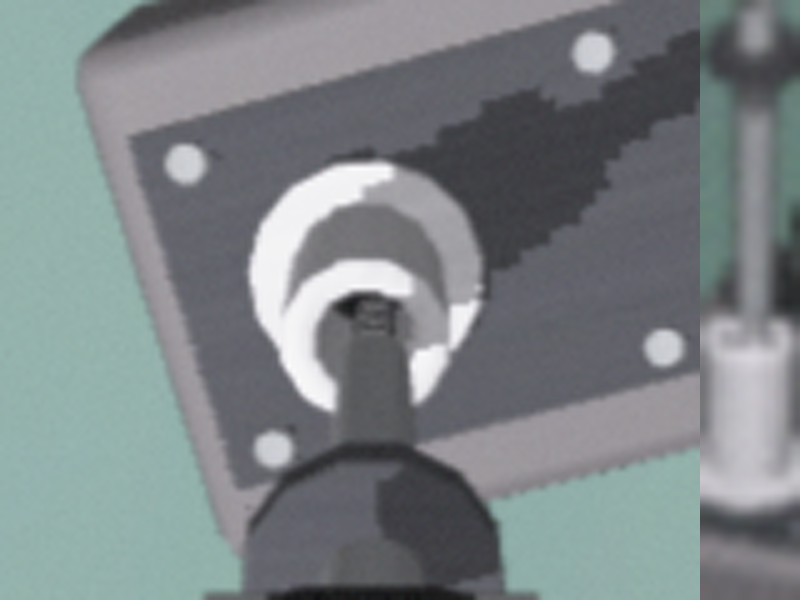

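The tip is about 17 mm inside the tube. The rod sits roughly 1.3 mm off towards world -y in the wrist view, and slightly towards -x in the scene strip, so I'll correct that and lower further.

Emit:
step_arm(
  rows=[
    [[1.2, -1.3, 0], 0],
    [[1.2, -1.3, 8], 0],
    [[1.2, -1.3, 16], 0],
    [[1.2, -1.3, 24], 0],
    [[1.2, -1.3, 32], 0],
    [[1.2, -1.3, 40], 0],
    [[1.2, -1.3, 40], 0],
  ],
)

```text
time: 11.05
tool_pos: [612.8, -39.0, 178.2]
tcp_rot: [-180.0, 0.2, -5.3]
ft_force: [-0.1, 0.2, -0.6]
finger_gap: 13.5
grip_force: 41.9
```

No side force. I'll continue down to the collar stop, expected at TCP z of about 146.

Emit:
step_arm(
  rows=[
    [[0, 0, 8], 0],
    [[0, 0, 16], 0],
    [[0, 0, 22], 0],
    [[0, 0, 27], 0],
    [[0, 0, 30], 0],
    [[0, 0, 31], 0],
    [[0, 0, 32], 0],
    [[0, 0, 32], 0],
  ],
)

```text
time: 11.85
tool_pos: [613.9, -39.1, 148.4]
tcp_rot: [-180.0, -0.0, -5.3]
ft_force: [0.9, 0.2, -0.1]
finger_gap: 13.5
grip_force: 42.0
```

Emit:
step_arm(
  rows=[
    [[0, 0, 0.5], 0],
    [[0, 0, 1], 0],
    [[0, 0, 1.5], 0],
    [[0, 0, 2], 0],
    [[0, 0, 2], 0],
  ],
)

```text
time: 12.35
tool_pos: [614.0, -39.1, 146.3]
tcp_rot: [-180.0, -0.0, -5.3]
ft_force: [0.4, -0.3, 1.3]
finger_gap: 13.2
grip_force: 42.1
```

Emit:
step_arm(
  rows=[
    [[0, 0, 0.5], 0],
    [[0, 0, 1], 0],
    [[0, 0, 1.5], 0],
    [[0, 0, 1.5], 0],
  ],
)

```text
time: 12.75
tool_pos: [614.1, -39.1, 146.0]
tcp_rot: [180.0, -0.0, -5.3]
ft_force: [-3.1, 0.9, 8.0]
finger_gap: 13.6
grip_force: 43.4
```

Emit:
step_arm(
  rows=[
    [[0, 0, 0], 0],
    [[0, 0, -0.5], 0],
    [[0, 0, -0.5], 0],
    [[0, 0, -0.5], 0],
    [[0, 0, -0.5], 0],
  ],
)

```text
time: 13.25
tool_pos: [614.1, -39.1, 146.0]
tcp_rot: [180.0, -0.0, -5.3]
ft_force: [-3.0, 0.7, 7.1]
finger_gap: 13.7
grip_force: 42.9
```

Emit:
step_arm(
  rows=[
    [[0, 0, -10], 0],
    [[0, 0, -30], 0],
    [[0, 0, -50], 0],
    [[0, 0, -75], 0],
    [[0, 0, -95], 0],
    [[0, 0, -110], 0],
    [[0, 0, -120], 0],
    [[0, 0, -120], 0],
    [[0, 0, -120], 0],
    [[0, 0, -120], 0],
  ],
)

```text
time: 14.25
tool_pos: [613.2, -39.0, 263.7]
tcp_rot: [-180.0, 0.1, -5.3]
ft_force: [-0.5, 0.1, -0.4]
finger_gap: 13.5
grip_force: 41.9
```

```bash
python3 look.py c; python3 - <<'E'
from h import *
w=cv2.imread('pics/w_c.png');s=cv2.imread('pics/s_c.png');cs=get_calibration('scene')
a=cv2.resize(w[150:250,220:330],(660,600),interpolation=cv2.INTER_CUBIC)
b=cv2.resize(s[110:190,264:282],(135,600),interpolation=cv2.INTER_CUBIC)
cv2.imwrite('pics/v2.png',np.hstack([a,b]))
print(proj(cs,[614,-39,134.6]),proj(cs,[614,-39,224.6]),proj(cs,[614,-39,154.6]))
E
```

```text
[613.22224608 -39.00529136 263.66390815] [-1.79993078e+02  1.39682870e-01 -5.31784765e+00] 41.913081407547 13.475601693631063
[270.82145064 162.81291152] [270.97149709 129.01798058] [270.85381571 155.52333492]
```

View pics/v2.png

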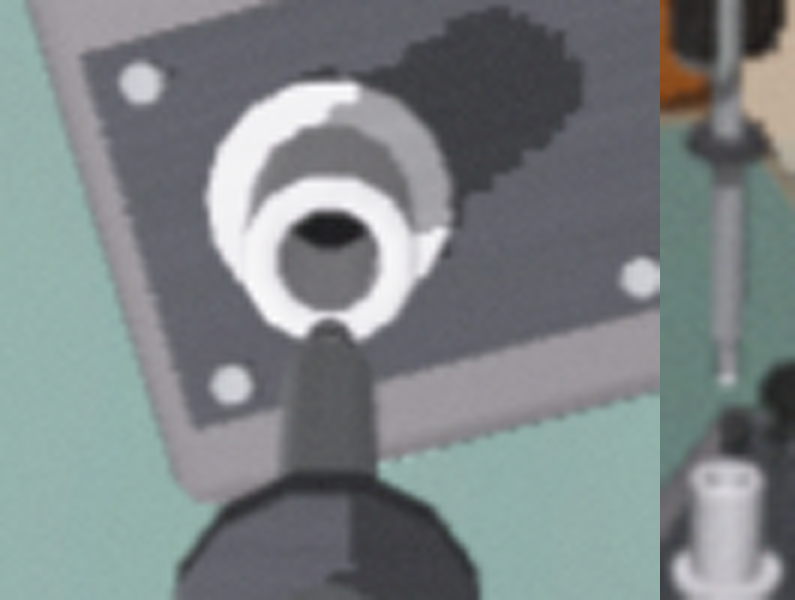

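The feeler reads about 5–6 mm pushed in (tip at scene row 160.7, against 162.8 if it were fully out). The tool can't be tilted by this interface, so I'll pivot the disc in the grip by swinging the rod's side over the fixed tube's rim with a light squeeze. First I'll move beside the tube.

Emit:
step_arm(
  rows=[
    [[-15, 0, 0], 0],
    [[-35, 0, 0], 0],
    [[-35, 0, 0], 0],
    [[-35, 0, 20], 0],
    [[-35, 0, 40], 0],
    [[-35, 0, 55], 0],
    [[-35, 0, 60], 0],
    [[-35, 0, 60], 0],
    [[-35, 0, 60], 0],
  ],
  squeeze=20,
)

```text
time: 15.3
tool_pos: [579.5, -35.9, 206.1]
tcp_rot: [180.0, -0.1, -5.3]
ft_force: [0.1, -0.5, 0.2]
finger_gap: 13.5
grip_force: 42.0
```

Emit:
step_arm(
  rows=[
    [[5, 0, 0], 0],
    [[10, 0, 0], 0],
    [[14, 0, 0], 0],
    [[18, 0, 0], 0],
    [[18, 0, 0], 0],
    [[18, 0, 0], 0],
  ],
)

```text
time: 15.9
tool_pos: [596.9, -37.6, 205.2]
tcp_rot: [180.0, 0.0, -5.3]
ft_force: [-0.5, -1.3, 0.5]
finger_gap: 13.6
grip_force: 42.1
```

Emit:
step_arm(
  rows=[
    [[0, 0, 0], 0],
    [[0, 0, 0], 0],
    [[0, 0, 0], 0],
  ],
  fingers=0,
  squeeze=20,
)

```text
time: 16.2
tool_pos: [596.8, -37.5, 205.2]
tcp_rot: [180.0, 0.0, -5.3]
ft_force: [-1.2, -0.4, -1.3]
finger_gap: 13.6
grip_force: 42.0
```

Emit:
step_arm(
  rows=[
    [[6, 0, 1], 0],
    [[12, 0, 4], 0],
    [[18, 0, 6], 0],
    [[24, 0, 8], 0],
    [[30, 0, 9.5], 0],
    [[35, 0, 11], 0],
    [[35, 0, 11], 0],
  ],
)

```text
time: 16.9
tool_pos: [632.3, -40.8, 193.8]
tcp_rot: [-180.0, 0.0, -5.3]
ft_force: [-1.8, -0.2, 1.1]
finger_gap: 13.5
grip_force: 42.6
```

```bash
cat > ang.py <<'E'
# rod direction from scene view: gauge pixels = change against the picture before, near the gripper
from h import *
import sys,pickle
k=sys.argv[1];cs=get_calibration('scene');q=r.sense();s=snapshot('scene');w=snapshot('wrist');cv2.imwrite(f'pics/s_{k}.png',s);cv2.imwrite(f'pics/w_{k}.png',w)
tp=q['tool_pos'];print(tp,q['ft_force'],q['grip_force'],q['finger_gap'])
R=Ro.from_euler('xyz',q['tcp_rot'],degrees=True)
C=tp+R.apply([0,0,-8.6]);tx=R.apply([1,0,0]);tx[2]=0
b=cv2.imread('pics/t1.png') if 0 else cv2.imread('pics/scene0.png')
d=cv2.absdiff(s,b).max(2)>25
best=[]
for th in range(-20,121,2):
    t=np.radians(th);u=-np.sin(t)*tx+np.array([0,0,-np.cos(t)])  # collar..tip direction
    n=[d[tuple(np.round(proj(cs,C+u*L)[::-1]).astype(int))] for L in range(58,128,2)]
    best.append((np.mean(n),th))
m=max(best)[0];print('score',m,[t for v,t in best if v>m-.06])
E
python3 ang.py d
```

```text
[632.31421046 -40.82503205 193.79160901] [-1.76353738 -0.18582359  1.08321948] 42.634339928627014 13.549490926245165
score 0.9714285714285714 [24]
```

The rod is pivoting in the grip: the scene view gives about 24°, with about 2 N of force. I'll carry on along the arc.

Emit:
step_arm(
  rows=[
    [[5, 0, 2], 0],
    [[11, 0, 5], 0],
    [[16, 0, 7.5], 0],
    [[21, 0, 10.5], 0],
    [[26, 0, 14], 0],
    [[30, 0, 18], 0],
    [[34, 0, 22], 0],
    [[38, 0, 26], 0],
    [[42, 0, 31], 0],
    [[42, 0, 31], 0],
  ],
)

```text
time: 18.0
tool_pos: [673.7, -44.7, 162.1]
tcp_rot: [-180.0, 0.1, -5.3]
ft_force: [-0.6, -0.6, 0.9]
finger_gap: 13.5
grip_force: 43.1
```

```bash
python3 ang.py e
```

```text
[673.69083839 -44.69292407 162.06169736] [-0.6098157  -0.64425526  0.92331957] 43.08728814125061 13.453510987291425
score 0.9714285714285714 [54]
```

Emit:
step_arm(
  rows=[
    [[4.5, 0, 7], 0],
    [[8.5, 0, 14.5], 0],
    [[12, 0, 22], 0],
    [[14.5, 0, 30], 0],
    [[16.5, 0, 38], 0],
    [[17.5, 0, 46], 0],
    [[18, 0, 53], 0],
    [[18, 0, 53], 0],
    [[18, 0, 53], 0],
  ],
)

```text
time: 19.0
tool_pos: [691.8, -46.3, 110.1]
tcp_rot: [-180.0, -0.0, -5.3]
ft_force: [0.3, 0.8, 0.9]
finger_gap: 13.3
grip_force: 43.4
```

```bash
python3 ang.py f
```

```text
[691.77663403 -46.26846068 110.13027076] [0.34639452 0.78836214 0.91861313] 43.3666867017746 13.32659403756586
score 0.9428571428571428 [88]
```

Emit:
step_arm(
  rows=[
    [[0, 0, 4], 0],
    [[0, 0, 7], 0],
    [[0, 0, 8.5], 0],
    [[0, 0, 8.5], 0],
    [[0, 0, 8.5], 0],
  ],
)

```text
time: 19.6
tool_pos: [692.3, -46.4, 102.6]
tcp_rot: [-180.0, -0.1, -5.3]
ft_force: [1.9, 0.1, 5.0]
finger_gap: 13.4
grip_force: 43.9
```

The rod lies level across the mouth. I'll lift it straight up.

Emit:
step_arm(
  rows=[
    [[0, 0, -8], 0],
    [[0, 0, -20], 0],
    [[0, 0, -40], 0],
    [[0, 0, -65], 0],
    [[0, 0, -90], 0],
    [[0, 0, -115], 0],
    [[0, 0, -140], 0],
    [[0, 0, -155], 0],
    [[0, 0, -165], 0],
    [[0, 0, -170], 0],
    [[0, 0, -170], 0],
    [[0, 0, -170], 0],
  ],
)

```text
time: 20.8
tool_pos: [691.0, -46.3, 270.3]
tcp_rot: [-180.0, 0.1, -5.3]
ft_force: [-0.2, -0.7, -0.8]
finger_gap: 13.4
grip_force: 43.1
```

Emit:
step_arm(
  rows=[
    [[0, 0, 0], 0],
    [[0, 0, 0], 0],
    [[0, 0, 0], 0],
    [[0, 0, 0], 0],
    [[0, 0, 0], 0],
  ],
)

```text
time: 21.3
tool_pos: [691.5, -46.3, 271.7]
tcp_rot: [180.0, 0.0, -5.3]
ft_force: [-0.6, 0.9, -0.4]
finger_gap: 13.3
grip_force: 43.1
```

```bash
python3 ang.py g; python3 - <<'E'
from h import *
b=cv2.imread('pics/scene0.png');s=cv2.imread('pics/s_g.png');cs=get_calibration('scene')
C=np.array([692,-46.3,280.5]);tx=np.array([.9957,-.0924,0])
d=(cv2.absdiff(s,b).max(2)>25)
# rod centreline: transverse profile at several points along the rod, and far end of the change
pt=[]
for L in range(60,150,6):
    p=proj(cs,C-tx*L);c=d[int(p[1])-14:int(p[1])+15,int(round(p[0]))];y=np.nonzero(c)[0];print(L,p.round(1),len(y),(y.mean()+int(p[1])-14).round(1) if len(y) else None)
P0=cv2.imread('pics/scene0.png');print('plunger',cv2.absdiff(P0,s)[152:172,274:294].mean())
print(r.sense()['qd'])
E
```

```text
[691.51033987 -46.31953896 271.73498202] [-0.6251985   0.89301086 -0.42540248] 43.149409890174866 13.319258038097338
score 0.8 [88, 90]
60 [264.6 104.8] 17 108.1
66 [266.7 105.4] 11 111.7
72 [268.8 106. ] 9 112.4
78 [271.  106.6] 5 109.2
84 [273.1 107.3] 3 107.7
90 [275.2 107.9] 2 108.0
96 [277.4 108.5] 4 108.2
102 [279.6 109.1] 3 110.7
108 [281.7 109.8] 3 110.3
114 [283.9 110.4] 3 112.0
120 [286.1 111. ] 4 112.5
126 [288.3 111.7] 3 113.0
132 [290.5 112.3] 3 114.0
138 [292.8 113. ] 0 None
144 [295.  113.6] 0 None
plunger 3.5391666666666666
[-0.0447356  -0.10300645 -0.00555726  0.07822378 -0.02605265 -0.0829615 ]
```

```bash
python3 -c "
from bench import r
print(r.hand_in())"
```

```text
the job is handed in; nothing more can be done
None
```

I handed the job in at about 21 s; no verdict came back. The plunger was pressed to its stop and is up again, and the gauge was seated in the guide tube and drawn out. It is held in the gripper about 28 cm up, level to within a few degrees, with the feeler pushed in by roughly 6 mm. The interface cannot tilt the tool, so I levelled the rod by pivoting it in the grip against the dispenser's tube rim.

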